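# Set the axis on a lens blocker and press the block onto the lens

## Task

Block the spectacle lens that lies on the bench lens blocker: first push the turntable's pointer arm round by its upright peg until the pointer lies centred over the brass index clip on the dial, which is already set to the axis and must stay where it is. Then push the swing arm round on its column until it meets its stop, with the plunger over the lens, and press the plunger's knob fully down; finish while still holding it down, so the program ends with the fingertips pressing the knob. It is all pushing with the fingertips, so nothing is lifted; keep the fingers off the lens, and leave the small things lying about undisturbed.

Things in the scene. Friction and masses are not known exactly. Their poses are not given: they have to be found in the camera images.
- blocker: the bench lens blocker, fixed: grey cast base, own x -86..86, y -96..132 mm, 18 mm high. Origin: on the vertical turntable axis, at the underside (bench level); own -x is its front, toward the robot, +y its left (yaw up to 0.25 rad either way). A steel column of radius 10.5 mm at own (0, +100 mm) carries the swing arm; the arm's stop is a post of radius 5 mm at own (15.5, 76.5 mm), 94 mm tall
- stage_centre (a point): centre of the floor of the turntable's lens seat, on the turntable axis, 39 mm above the bench (axes as the blocker). The seat is a black dish of radius 44 mm, rim 43 mm above the bench; it turns on a flat aluminium dial of radius 70 mm, top 24 mm above the bench, with fine ticks every 5 degrees
- turntable (a joint): angle of turntable and pointer arm (rad), 0 to 2.6 between stops, about the vertical axis through the blocker's origin. At 0 the pointer points to the blocker's own -x (front), at pi/2 to own -y (right); grows counterclockwise seen from above. Starts 0.45 to 0.75. Stays where it is left without coasting; about 1 N at the peg turns it
- index (a joint): angle of the index clip, same axis and zero as the turntable (rad): the angle to which the turntable has to be set, 1.15 to 1.8, always further round counterclockwise than the pointer starts. Held by its clamp; do not move it
- pointer_peg (a point): centre of the top of the upright black peg by which the pointer arm is pushed: 100 mm from the turntable axis, top 86 mm above the bench, radius 6.5 mm from 60 to 82 mm up, 4.5 mm in the neck below. The pointer arm under it is a flat steel bar 8 mm wide, 32 to 38 mm above the bench, running out from the lens seat over dial and clip
- pointer_mark (a point): point on the centre line of the pointer bar, 72 mm from the turntable axis, 38 mm above the bench
- index_mark (a point): centre of the brass index clip's outer end, 72 mm from the turntable axis, 29 mm above the bench. The clip is 14 mm wide (tangentially) and sits on the dial's rim under the pointer's path
- swing_arm (a joint): angle of the swing arm about the column (rad). 0: home against the stop, pointing to the blocker's own -y, plunger exactly over the turntable axis. Grows clockwise seen from above as the arm swings to the front; at pi/2 it points to own -x. Starts 1.15 to 1.55; hard stops at 0 and 1.7. Stays where it is left; about 1 N at the boss moves it
- boss (a point): centre of the round grey boss at the free end of the swing arm, 100 mm from the column axis, 85 mm above the bench. The boss has radius 15 mm and reaches from 70 to 100 mm above the bench; the arm is a bar 20 mm wide, 81 to 95 mm above the bench, from the boss back to a hub of radius 18 mm on the column
- plunger (a joint): how far the plunger is pressed down (m): 0 up, 0.018 fully down at its own hard stop. A spring returns it: about 1.5 N at the start, 3.5 N at 12 mm and 9 N at the bottom, where the sprung foot bears on the lens; pushing harder then loads only the stop
- knob_top (a point): centre of the nearly flat top of the plunger's round black knob (radius 17 mm), 135 mm above the bench when up, 117 mm when down; it moves with the swing arm. The plunger's foot below the boss carries a round lens block of radius 12 mm, its underside 59 mm above the bench when up
- foot: the sprung foot with the lens block, under the boss of the swing arm; origin on the plunger axis at bench level when up
- lens: loose clear uncut spectacle lens, 66 mm across and 7 mm thick, convex side up, in the recessed seat of the turntable with 2 mm of play; origin at the centre of its underside, 39 mm above the bench
- knob: the plunger's round black knob; origin on the plunger axis at bench level when up, 119 mm below its underside
- nose_pad_box: bystander: small snap box 27 x 40 x 19 mm, behind the blocker, origin at the centre of its underside; leave it alone
- thickness_gauge: bystander: round gauge 39 mm across, 13 mm high, behind the blocker, origin at the centre of its underside; leave it alone
- marker: bystander: marker pen 135 mm long, 16 mm high, lying in front of the blocker, origin at the middle of its underside, own y along the pen; leave it alone
- small_driver: bystander: precision screwdriver 141 mm long, 10 mm high, lying in front and to the right of the blocker, origin at the middle of its underside, own y along it; leave it alone
Mind the look-alikes: they are no part of the job. What is shaped like the lens but pink is not meant.

How it is judged:
On the way, in this order (a step that is already met when the one before it is completed fails the run):
1. the pointer lies over the index clip, with the plunger still up (horizontal distance between pointer_mark and index_mark below 0.005 m and value of joint plunger below 0.004 m), for 0.2 s.
2. the swing arm is home against its stop, with the plunger still up and the pointer still over the clip (all of step 1 and value of joint swing_arm below 0.035 rad), for 0.2 s.
At the end, for the whole second after the job is handed in: pointer within 5 mm (4 degrees) of the index clip's centre measured at 72 mm radius, swing arm within 0.035 rad (3.5 mm) of its stop, plunger at least 15.5 of its 18 mm down and held there by the fingers (over 3 N), its block bearing on the lens (over 2 N), and the lens in its seat (horizontal distance between pointer_mark and index_mark below 0.005 m and value of joint swing_arm below 0.035 rad and value of joint plunger above 0.0155 m and contact force between foot and lens above 2 N and contact force between the fingers and knob above 3 N and horizontal distance between lens and stage_centre below 0.008 m and z of lens in the frame of stage_centre below 0.004 m); the arm keeps its last pose, push and grip.
It fails at once if the index clip was moved (over 4 mm) (distance of index_mark from where it was at the start of the episode above 0.004 m).
It fails at once if a finger touched the lens (contact force between the fingers and lens above 0.5 N).
It fails at once if the lens was lifted or pushed out of its seat (not (horizontal distance between lens and stage_centre below 0.008 m and z of lens in the frame of stage_centre below 0.004 m)).
It fails at once if one of the small things lying about was moved (over 15 mm) or picked up (distance of any of nose_pad_box, thickness_gauge, marker, small_driver from where it was at the start of the episode above 0.015 m).
It also fails if it takes over 61 s, if anything falls off the work surface, if the arm or the gripper's body presses on something with over 40 N, if the wrist force passes 120 N, or if a joint passes its speed limit or range.

## Robot

A 6-joint arm with a two-finger parallel gripper is mounted at the origin on a cart in front of the work surface, level with it; the furniture and walls round the work are solid. World frame = base frame: x ahead of the robot, y to its left, z up, the work surface at z = 0. Lengths are in m, angles in rad, forces in N, time in s.
With the tool pointing down it reaches from about 0.225 to 0.875 m from the base axis. Payload 3.4 kg.
Tool frame: the origin (TCP) lies at the very end of the fingers, on their centre line; the grasp point (between the pads) lies 19 mm behind it; z points along the fingers, y is the line along which they close (so a half turn about z gives the same grasp; the last joint's range is limited). The gripper opens to 85 mm and grips with 20 to 120 N. Pads are 22 mm wide; open, the fingers measure 114 mm over their backs; the gripper's body (76 mm by 85 mm) begins 54 mm behind the grasp point. The pads swing forward as they close: fully open they stand 13 mm farther back than shut.
Start: joints at [-1.359, 0.276, 1.505, -0, 1.361, -0.121], TCP at [0.188, -0.543, 0.196] pointing down, gripper open.
Joint ranges: [-2.89, 2.89], [-0.75, 2.08], [0.22, 2.7], [-1.18, 4.32], [0.11, 2.71], [-2.7, 2.7]. Speed limits (rad/s): [2.57, 2.57, 3.14, 3.14, 3.14, 3.14].

## Interface

Orientations are given as a unit quaternion [w, x, y, z].
In Python, from rig import readout, vision, manip gives the robot as it stands.
- The arm moves only by the shell command python3 -m handwheel 'ROWS' [FORCE]. ROWS is JSON, a list of rows, each a list of 3 entries, a list of its own where there are three numbers: the shift along the tool's x, y, z in mm, then the turn, a rotation vector about the tool's x, y, z in units of 6 degrees (1.0 is 6 degrees), then the closure, from -1 (fully open) to 1 (shut), so that 0 is half open. A call has 1 to 20 rows; each row shifts and turns the commanded pose from where the row before left it, along the tool's axes as they then stand; what a row does not reach is not made up. A row lasts 1/8 s, in which the tool goes at most 62.5 mm and 10.7 degrees, less where a joint would pass 70% of its speed; a pose out of reach is approached as far as the arm can. A call is refused whole if a number of a shift passes 62.5 or a number of a turn 1, either way. A call with a gripper value outside its range is refused whole. The fingers move at their own pace and stop on an object; FORCE is the grip in N (left out, the last holds). Time passes only in rows, so rows that do not move let the fingers close. It gives the time, the measured TCP pose, the force, the opening and the grip force at its end, in the units of the state.
- readout.get_state(): the state, without advancing time (a new reading comes with each control period).
- vision.get_image(name): name is "scene" or "side" or "wrist"; returns the picture (420x560x3 uint8, blue, green, red); there is no depth.
- vision.camera_params(name): a dict with "intrinsics" (3x3 intrinsics, pixels), "rvec" (rotation vector, rad) and "tvec" (3), from world to camera coordinates, as OpenCV has them; the wrist camera has in their place "hand_eye" (4x4, takes a point from camera to tool coordinates, whose origin is the TCP and whose axes are the flange's). Camera axes: x right, y down, z forward; pixel columns grow to the right and rows downward; lengths in m; the calibration is good to about 2 mm. A picture is of the moment at which its call begins: read the wrist's pose just before it. camera_params takes no time and is no camera call.
- manip.sign_off(): hands the job in; it is judged then, once.
The state is a dict: "clock": time; "qpos": joint angles; "qd": joint speeds; "effort": joint torques, N m; "position": TCP position; "ee_rot": TCP orientation; "contact_force": force on the tool from outside, world axes, zero at the start; "moment": the same for the moment, N m; "width": finger opening in m; "gripper_force": force on a finger pad.
Only numpy, scipy, OpenCV 4.12 (cv2) and the standard library are available. Lean on these libraries where they do the work, as an engineer would, in place of code of your own. Each camera call takes 0.05 s, during which the arm holds its last target. There are 200 camera calls.

## Working session

There is one attempt and no reset: what is moved stays moved. The work goes in short steps, Python scripts to look and compute and a shell command to move; the robot and the scene stay as the last step left them, time stands still between calls to the robot, and variables do not carry over. Pictures are saved under pics/ and viewed, at most 10 in all, crops included, and the job is handed in when it is done.

```bash
mkdir -p pics; python3 - <<'E'
from rig import readout, vision
import cv2
s=readout.get_state();print(s)
for n in ("scene","side"):
    cv2.imwrite(f"pics/{n}0.png",vision.get_image(n)); print(n,vision.camera_params(n))
print(vision.camera_params("wrist"))
E
```

```text
{'clock': 0.0, 'qpos': array([-1.35899591e+00,  2.76598927e-01,  1.50613360e+00,  1.70591574e-05,
        1.36068630e+00, -1.20983937e-01]), 'qd': array([ 0.00144557, -0.00163465,  0.00079842, -0.0005381 ,  0.00122908,
        0.0002411 ]), 'effort': array([ 2.72874495e-03, -4.16761601e+01, -2.45805717e+01,  1.96732763e-07,
        1.11033840e-02, -7.92314523e-06]), 'position': array([ 0.18772439, -0.54287225,  0.19523734]), 'ee_rot': array([-9.12519785e-04,  9.86188616e-01,  1.65623608e-01, -3.31154448e-05]), 'contact_force': array([-0.51366629, -0.69864743,  1.03961956]), 'moment': array([ 0.00117527, -0.00327013,  0.01014539]), 'gripper_force': 0.0, 'width': 0.08522127491795442}
scene {'intrinsics': array([[469.9469501 ,   0.        , 274.52241617],
       [  0.        , 469.9469501 , 215.93610445],
       [  0.        ,   0.        ,   1.        ]]), 'rvec': array([ 1.17007302, -2.44718009,  0.85209567]), 'tvec': array([0.30914571, 0.43064423, 0.70754427])}
side {'intrinsics': array([[508.43586191,   0.        , 274.85498724],
       [  0.        , 508.43586191, 217.02936068],
       [  0.        ,   0.        ,   1.        ]]), 'rvec': array([ 2.10402342, -0.17910113,  0.12143189]), 'tvec': array([-0.57253074,  0.10969952,  1.0065124 ])}
{'intrinsics': array([[310.56579977,   0.        , 274.79986603],
       [  0.        , 310.56579977, 206.39115706],
       [  0.        ,   0.        ,   1.        ]]), 'hand_eye': array([[-1.83194395e-04, -9.47715119e-01, -3.19117564e-01,
         8.13665968e-02],
       [ 9.99999818e-01, -3.57202939e-04,  4.86755607e-04,
         2.08452396e-04],
       [-5.75295379e-04, -3.19117416e-01,  9.47715012e-01,
        -1.78103559e-01],
       [ 0.00000000e+00,  0.00000000e+00,  0.00000000e+00,
         1.00000000e+00]])}
```

View pics/scene0.png

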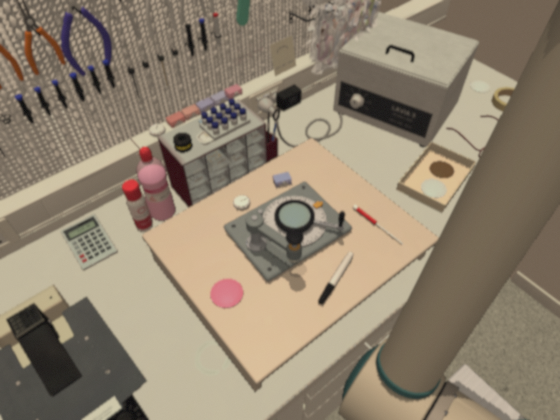

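View pics/side0.png

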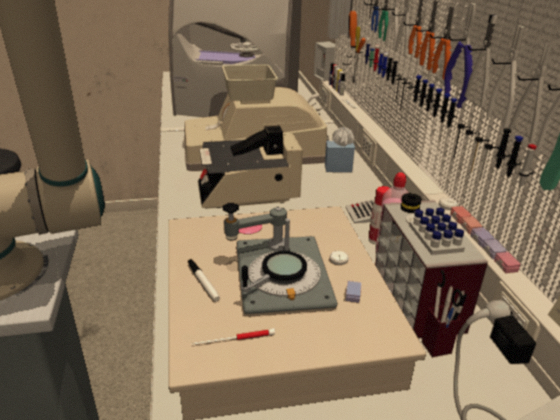

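The blocker is at scene (290,230) and side (285,270). Three things could be taken for the lens: the clear lens in the black seat at scene (295,217) and side (284,266), the pink lens at scene (227,293) and side (250,228), and a clear disc in the tray at scene (433,188). I choose the one in the seat, and next check it in one close crop of both views.

```bash
python3 - <<'E'
import cv2,numpy as np
a=cv2.imread("pics/scene0.png")[170:280,215:360]; b=cv2.imread("pics/side0.png")[195:315,215:345]
a=cv2.resize(a,(400,int(110*400/145)),interpolation=cv2.INTER_CUBIC); 
b=cv2.resize(b,(400,int(120*400/130)),interpolation=cv2.INTER_CUBIC)
h=max(a.shape[0],b.shape[0]); o=np.zeros((h,800,3),np.uint8); o[:a.shape[0],:400]=a; o[:b.shape[0],400:]=b
cv2.imwrite("pics/crop0.png",o)
E
```

```text
(no output)
```

View pics/crop0.png

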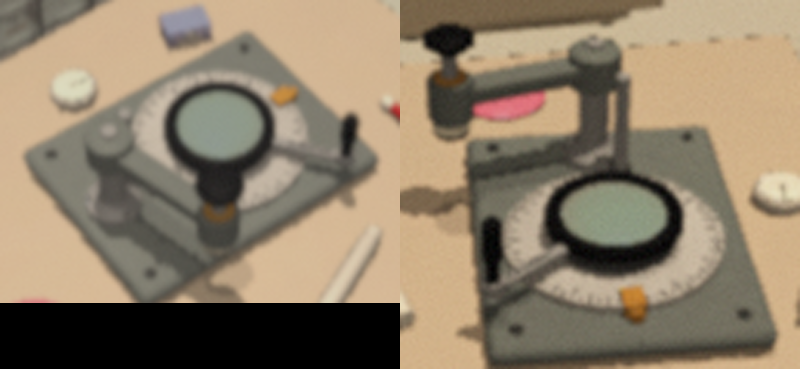

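The crop shows the clear greenish lens in the black dish, at (220,127) in the scene half. The pink one lies off the blocker. The peg, clip and knob are all visible, so I fit the pose from both views.

```bash
cat > model.py <<'E'
import numpy as np, cv2
from scipy.optimize import least_squares
from rig import vision
def pts(p):
    bx,by,yaw,t,i,s=p
    o={'seat':(0,0,.043),'c1':(-.086,.132,.018),'c2':(.086,.132,.018),'c3':(.086,-.096,.018),'c4':(-.086,-.096,.018),
    'peg':(-.1*np.cos(t),-.1*np.sin(t),.086),'clip':(-.07*np.cos(i),-.07*np.sin(i),.029),
    'pm':(-.072*np.cos(t),-.072*np.sin(t),.038),'im':(-.072*np.cos(i),-.072*np.sin(i),.029),
    'boss':(-.1*np.sin(s),.1-.1*np.cos(s),.085),'knob':(-.1*np.sin(s),.1-.1*np.cos(s),.135)}
    c,sn=np.cos(yaw),np.sin(yaw)
    return {k:np.array([bx+c*x-sn*y,by+sn*x+c*y,z]) for k,(x,y,z) in o.items()}
def cam(n):
    d=vision.camera_params(n); return d['rvec'],d['tvec'],d['intrinsics']
def proj(X,c): return cv2.projectPoints(np.array(X,float).reshape(-1,1,3),*c,None)[0].reshape(-1,2)
E
python3 - <<'E'
from model import *
A=dict(seat=(220,124),knob=(219,180),peg=(350,119),clip=(285,97),c1=(143,292),c2=(27,153),c3=(247,33),c4=(376,157))
B=dict(seat=(614,218),knob=(448,36),peg=(492,222),clip=(634,302),c1=(469,143),c2=(705,130),c3=(775,342),c4=(487,354))
obs=[(k,cam('scene'),np.array([215+u*145/400,170+v*145/400])) for k,(u,v) in A.items()]
obs+=[(k,cam('side'),np.array([215+(u-400)*130/400,195+v*130/400])) for k,(u,v) in B.items()]
f=lambda p:np.concatenate([proj(pts(p)[k],c)[0]-o for k,c,o in obs])
r=least_squares(f,[.55,-.1,0,.6,1.5,1.3],loss='soft_l1')
print(r.x); print([(o[0],v) for o,v in zip(obs,f(r.x).reshape(-1,2).round(1).tolist())])
for k,v in pts(r.x).items(): print(k,v.round(4))
np.save('p.npy',r.x)
E
```

```text
[ 0.57706256 -0.12178006 -0.06270273  0.6489292   1.62205502  1.32110255]
[('seat', [0.0, -1.5]), ('knob', [0.0, -1.3]), ('peg', [0.8, -1.7]), ('clip', [0.6, -3.0]), ('c1', [0.1, 2.9]), ('c2', [-2.5, -2.3]), ('c3', [1.0, -3.4]), ('c4', [2.7, -1.1]), ('seat', [-0.5, -2.3]), ('knob', [-0.4, -2.0]), ('peg', [-0.9, -0.6]), ('clip', [-0.2, -0.7]), ('c1', [-1.5, -2.5]), ('c2', [0.8, -2.3]), ('c3', [1.2, -2.6]), ('c4', [-0.9, -0.1])]
seat [ 0.5771 -0.1218  0.043 ]
c1 [0.4995 0.0153 0.018 ]
c2 [0.6712 0.0046 0.018 ]
c3 [ 0.6569 -0.223   0.018 ]
c4 [ 0.4852 -0.2122  0.018 ]
peg [ 0.4938 -0.1771  0.086 ]
clip [ 0.5763 -0.1918  0.029 ]
pm [ 0.5171 -0.1616  0.038 ]
im [ 0.5762 -0.1938  0.029 ]
boss [ 0.4851 -0.0406  0.085 ]
knob [ 0.4851 -0.0406  0.135 ]
```

```bash
python3 -m handwheel '[[[34,-20.5,0],[0,0,0],0.2],[[34,-20.5,0],[0,0,0],0.2],[[34,-20.5,0],[0,0,0],0.2],[[34,-20.5,0],[0,0,0],0.2],[[34,-20.5,0],[0,0,0],0.2],[[34,-20.5,0],[0,0,0],0.2],[[34,-20.5,0],[0,0,0],0.2],[[34,-20.5,0],[0,0,0],0.2],[[34,-20.5,0],[0,0,0],0.2],[[34,-20.5,0],[0,0,0],0.2],[[34,-20.5,0],[0,0,0],0.2],[[34,-20.5,0],[0,0,0],0.2],[[0,0,0],[0,0,-0.8],0.2],[[0,0,0],[0,0,-0.8],0.2],[[0,0,0],[0,0,-0.8],0.2],[[0,0,0],[0,0,0],0.2],[[0,0,0],[0,0,0],0.2]]' 20
cat >> model.py <<'E'
from scipy.spatial.transform import Rotation as Ro
from rig import readout
def pose():
    s=readout.get_state(); q=s['ee_rot']; T=np.eye(4)
    T[:3,:3]=Ro.from_quat([q[1],q[2],q[3],q[0]]).as_matrix(); T[:3,3]=s['position']; return T
def wcam():
    T=pose(); d=vision.camera_params('wrist'); C=np.linalg.inv(T@d['hand_eye'])
    return cv2.Rodrigues(C[:3,:3])[0],C[:3,3],d['intrinsics']
def yawy(T): return np.degrees(np.arctan2(T[1,1],T[0,1]))
E
python3 - <<'E'
from model import *
c=wcam(); im=vision.get_image('wrist'); p=np.load('p.npy')
import pickle; pickle.dump(c,open('w1.pkl','wb'))
for k,v in pts(p).items():
    u=proj(v,c)[0]; print(k,u.round(0)); cv2.circle(im,tuple(int(x) for x in u),2,(0,0,255),-1)
cv2.imwrite('pics/w1.png',cv2.resize(im,(800,600),interpolation=cv2.INTER_CUBIC)); T=pose();print(T,yawy(T))
E
```

```text
clock: 2.22
position: [0.4929, -0.1776, 0.1959]
ee_rot: [-0.0, 0.958, 0.287, -0.0]
contact_force: [0.5, 0.1, -0.2]
width: 0.0341
gripper_force: 0.0
seat [274.  81.]
c1 [125.  71.]
c2 [215. -92.]
c3 [396.  71.]
c4 [295. 196.]
peg [275. 190.]
clip [328. 121.]
pm [275. 153.]
im [330. 122.]
boss [142. 116.]
knob [115. 119.]
[[ 8.34738841e-01  5.50645957e-01 -3.10914005e-04  4.92951331e-01]
 [ 5.50645993e-01 -8.34738875e-01  3.70848213e-05 -1.77683932e-01]
 [-2.39111400e-04 -2.02159692e-04 -9.99999951e-01  1.95947817e-01]
 [ 0.00000000e+00  0.00000000e+00  0.00000000e+00  1.00000000e+00]] -56.58865960347417
```

View pics/w1.png

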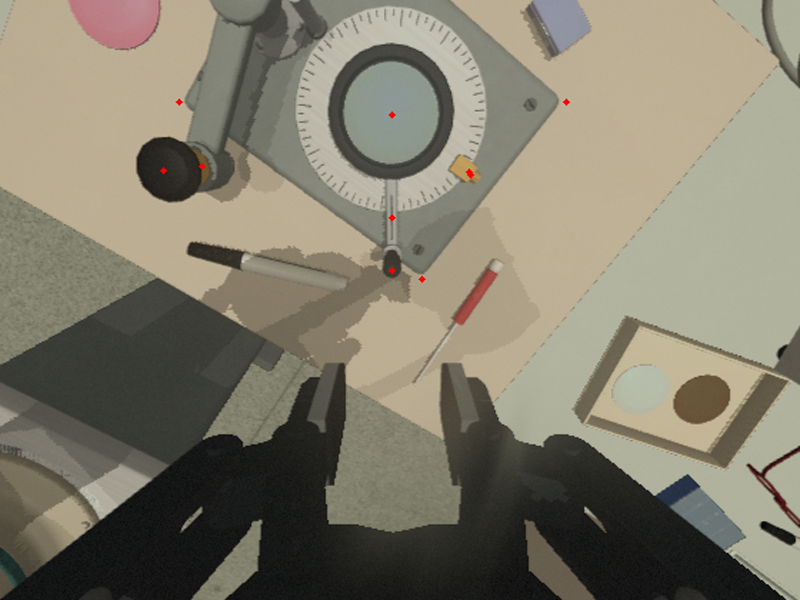

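The wrist view confirms the fit: seat at (391,111), knob (168,168), peg top (391,270), clip (466,169), each within a few pixels of the red predictions. I refine with this view, then descend over the peg.

```bash
python3 - <<'E'
from model import *; import pickle
c=pickle.load(open('w1.pkl','rb'))
O=dict(seat=(391,111),knob=(168,168),peg=(391,270),clip=(471,173),pm=(391,214),c3=(561,98),c4=(418,277))
O={k:np.array(v)*.7 for k,v in O.items()}
p0=np.load('p.npy')
f=lambda p:np.concatenate([proj(pts(p)[k],c)[0]-o for k,o in O.items()])
r=least_squares(f,p0,loss='soft_l1'); print(r.x,f(r.x).round(1)); np.save('p2.npy',r.x)
for k,v in pts(r.x).items(): print(k,v.round(4))
P=pts(r.x);T=pose();print('peg in tool mm',(T[:3,:3].T@(P['peg']-T[:3,3])*1000).round(1))
E
```

```text
[ 0.57835798 -0.11930144 -0.06742507  0.65820287  1.59980437  1.27779036] [-0.8  0.4  0.  -0.1  0.  -1.5 -3.5 -1.  -0.1  0.9  2.4  0.6  1.1  0.2]
seat [ 0.5784 -0.1193  0.043 ]
c1 [0.5014 0.0182 0.018 ]
c2 [0.6731 0.0066 0.018 ]
c3 [ 0.6577 -0.2209  0.018 ]
c4 [ 0.4861 -0.2093  0.018 ]
peg [ 0.4953 -0.175   0.086 ]
clip [ 0.5757 -0.1892  0.029 ]
pm [ 0.5186 -0.1594  0.038 ]
im [ 0.5756 -0.1912  0.029 ]
boss [ 0.4876 -0.0419  0.085 ]
knob [ 0.4876 -0.0419  0.135 ]
peg in tool mm [  3.5  -0.9 109.9]
```

```bash
python3 -m handwheel '[[[4,-1,0],[0,0,0],0.2],[[0,0,23],[0,0,0],0.2],[[0,0,23],[0,0,0],0.2],[[0,0,23],[0,0,0],0.2],[[0,0,23],[0,0,0],0.2],[[0,0,23],[0,0,0],0.2],[[0,0,23],[0,0,0],0.2],[[0,0,0],[0,0,0],0.6],[[0,0,0],[0,0,0],0.6],[[0,0,0],[0,0,0],0.6]]' 20
python3 - <<'E'
from model import *
c=wcam(); im=vision.get_image('wrist'); p=np.load('p2.npy')
for k,v in pts(p).items():
    u=proj(v,c)[0]; cv2.circle(im,tuple(int(x) for x in u),2,(0,0,255),-1)
cv2.imwrite('pics/w2.png',cv2.resize(im,(800,600),interpolation=cv2.INTER_CUBIC)); T=pose();print(T[:3,3],yawy(T))
E
```

```text
clock: 3.52
position: [0.4968, -0.1751, 0.0592]
ee_rot: [0.001, 0.958, 0.288, 0.001]
contact_force: [-0.9, -0.2, 0.2]
width: 0.0169
gripper_force: 0.0
[ 0.4966716  -0.17502804  0.05914538] -56.53679815302549
```

View pics/w2.png

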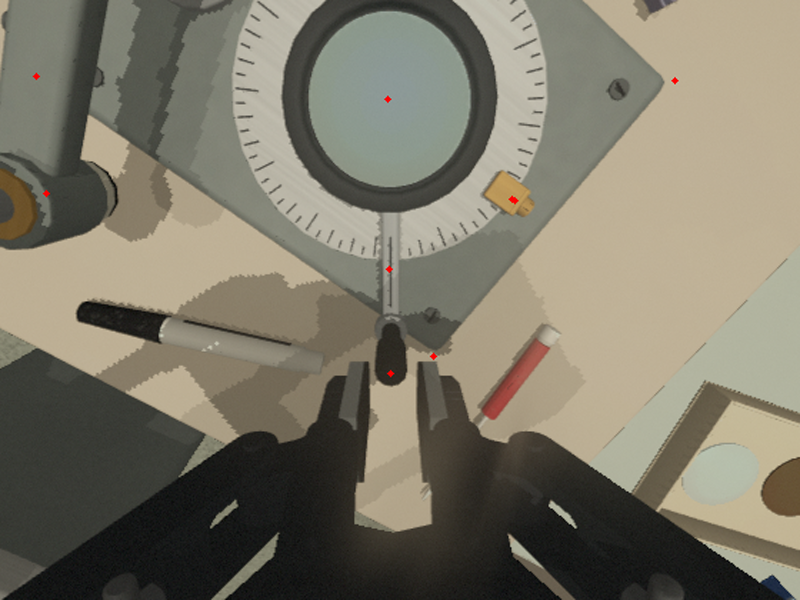

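```bash
python3 - <<'E'
from model import *
R,t,K=wcam(); p=np.load('p2.npy')
Rm=cv2.Rodrigues(R)[0]; o=-Rm.T@np.ravel(t)
def un(u,v,z):
    d=Rm.T@np.linalg.inv(K)@[u*.7,v*.7,1]; return o+d*(z-o[2])/d[2]
s=un(390,99,.043); print('seat',s,'rim l/r/t/b',[un(a,b,.043).round(4) for a,b in((283,99),(497,99))])
for n,u,v,z in(('body',508,192,.031),('outer',524,200,.031),('scr',531,207,.029),('peg',391,372,.086),('bar',390,262,.038)):
    q=un(u,v,z); d=Ro.from_euler('z',-p[2]).apply(q-np.r_[s[:2],0]); print(n,q.round(4),np.hypot(d[0],d[1]).round(4),np.arctan2(-d[1],-d[0]).round(4))
E
```

```text
seat [ 0.57881668 -0.11968944  0.043     ] rim l/r/t/b [array([ 0.5551, -0.0838,  0.043 ]), array([ 0.6026, -0.1556,  0.043 ])]
body [ 0.5768 -0.1853  0.031 ] 0.0656 1.6082
outer [ 0.5781 -0.1936  0.031 ] 0.0739 1.628
scr [ 0.5775 -0.199   0.029 ] 0.0793 1.6214
peg [ 0.4957 -0.175   0.086 ] 0.0998 0.6546
bar [ 0.5213 -0.1575  0.038 ] 0.0688 0.6492
```

```bash
python3 -m handwheel '[[[0.5,10.5,0],[0,0,-1],0.6],[[0.5,10.5,0],[0,0,-1],0.6],[[0.5,10.5,0],[0,0,-1],0.6],[[0.5,10.5,0],[0,0,-1],0.6],[[0.5,10.5,0],[0,0,-1],0.6],[[0.5,10.5,0],[0,0,-1],0.6],[[0.5,10.5,0],[0,0,-1],0.6],[[0.5,10.5,0],[0,0,-1],0.6],[[0.5,10.5,0],[0,0,-1],0.6],[[0,2,0],[0,0,0],0.6],[[0,0,0],[0,0,0],0.6]]' 20
python3 - <<'E'
from model import *
c=wcam(); im=vision.get_image('wrist'); import pickle; pickle.dump(c,open('w3.pkl','wb'))
cv2.imwrite('pics/w3full.png',im)
cv2.imwrite('pics/w3.png',cv2.resize(im[20:290,140:500],(800,600),interpolation=cv2.INTER_CUBIC)); T=pose();print(T[:3,3],yawy(T))
E
```

```text
clock: 4.95
position: [0.5769, -0.22, 0.0584]
ee_rot: [0.0, 0.723, 0.691, -0.0]
contact_force: [0.0, 0.1, 0.5]
width: 0.0175
gripper_force: 0.0
[ 0.5766035  -0.21996441  0.05827569] -2.5954760097272684
```

View pics/w3.png

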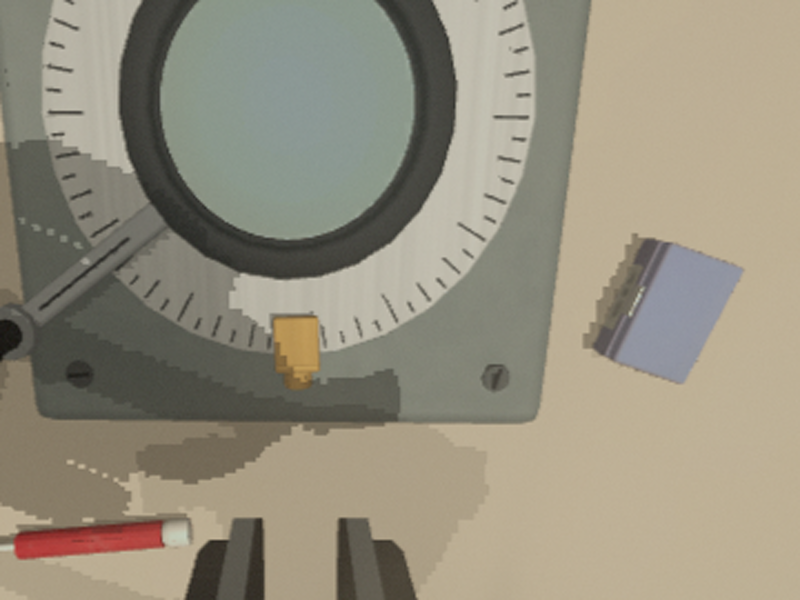

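The peg has slipped out of the fingers: the pointer is still back at the left, at (60,285) in the crop. I check where the pads really sit relative to the TCP.

```bash
python3 - <<'E'
from model import *
d=vision.camera_params('wrist'); Ci=np.linalg.inv(d['hand_eye']); 
c=(cv2.Rodrigues(Ci[:3,:3])[0],Ci[:3,3],d['intrinsics'])
for q in [(.011,.0085,0),(0,.0085,0),(-.011,.0085,0),(.011,.0085,-.01),(.011,.0085,-.02),(.011,.0085,-.03)]: print(q,(proj(q,c)[0]/.7).round(0))
# crop px -> full; current pointer angle
import pickle
R,t,K=pickle.load(open('w3.pkl','rb')); p=np.load('p2.npy'); Rm=cv2.Rodrigues(R)[0]; o=-Rm.T@np.ravel(t)
def un(u,v,z):
    d=Rm.T@np.linalg.inv(K)@[140+u*.45,20+v*.45,1]; return o+d*(z-o[2])/d[2]
s=un(288,108,.043); print('seat',s)
for n,u,v,z in(('body',297,344,.031),('outer',297,368,.031),('scr',297,382,.029),('bar',90,258,.038),('bar2',45,296,.038)):
    q=un(u,v,z); e=Ro.from_euler('z',-p[2]).apply(q-np.r_[s[:2],0]); print(n,q.round(4),np.hypot(e[0],e[1]).round(4),np.arctan2(-e[1],-e[0]).round(4))
E
```

```text
(0.011, 0.0085, 0) [414. 318.]
(0, 0.0085, 0) [413. 341.]
(-0.011, 0.0085, 0) [413. 364.]
(0.011, 0.0085, -0.01) [415. 327.]
(0.011, 0.0085, -0.02) [416. 337.]
(0.011, 0.0085, -0.03) [417. 348.]
seat [ 0.57786458 -0.12044859  0.043     ]
body [ 0.5771 -0.1852  0.031 ] 0.0647 1.6264
outer [ 0.5767 -0.1927  0.031 ] 0.0722 1.6228
scr [ 0.5765 -0.1977  0.029 ] 0.0773 1.6206
bar [ 0.5201 -0.1562  0.038 ] 0.068 0.6214
bar2 [ 0.5056 -0.1662  0.038 ] 0.0855 0.6325
```

The pads appear about 40 mm behind the TCP in the image, so they probably passed over the peg. I check from outside with both fixed cameras, marking the reported TCP.

```bash
python3 - <<'E'
from model import *
T=pose(); o=np.zeros((400,800,3),np.uint8)
for j,n in enumerate(('scene','side')):
    im=vision.get_image(n); c=cam(n); u=proj(T[:3,3],c)[0]; u2=proj(T[:3,3]+[0,0,.04],c)[0]
    x0,y0=int(u[0])-65,int(u[1])-75; a=cv2.resize(im[y0:y0+130,x0:x0+130],(400,400),interpolation=cv2.INTER_CUBIC)
    for w,col in((u,(0,0,255)),(u2,(0,255,0))): cv2.circle(a,tuple(int(v) for v in (w-[x0,y0])*400/130),3,col,-1)
    o[:,400*j:400*j+400]=a
cv2.imwrite('pics/fix4.png',o)
E
```

```text
(no output)
```

View pics/fix4.png

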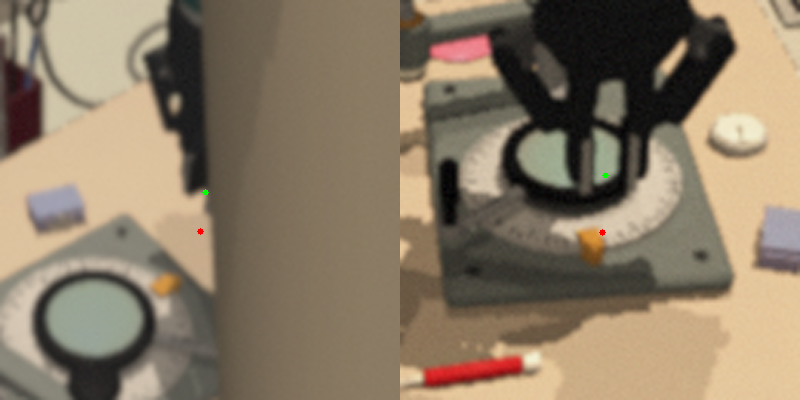

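The tips end about 35–40 mm above the reported TCP, near the green dot in both views, so the fingers passed over the peg at a tip height of about 95 mm. I go back over the peg and work with that offset: tip at about 60 mm means TCP z of about 0.024.

```bash
python3 -m handwheel '[[[0,-2,0],[0,0,0],0.2],[[0.5,-10.5,-1],[0,0,1],0.2],[[0.5,-10.5,0],[0,0,1],0.2],[[0.5,-10.5,0],[0,0,1],0.2],[[0.5,-10.5,0],[0,0,1],0.2],[[0.5,-10.5,0],[0,0,1],0.2],[[0.5,-10.5,0],[0,0,1],0.2],[[0.5,-10.5,0],[0,0,1],0.2],[[0.5,-10.5,0],[0,0,1],0.2],[[0.5,-10.5,0],[0,0,1],0.2],[[0,0,0],[0,0,0],0.2],[[0,0,0],[0,0,0],0.2]]' 20
python3 - <<'E'
from model import *
T=pose();print(T[:3,3],yawy(T)); print(T[:3,:3].T@(np.r_[.4957,-.175,.02]-T[:3,3]))
E
```

```text
clock: 6.6
position: [0.4958, -0.1758, 0.0593]
ee_rot: [0.0, 0.957, 0.289, 0.0]
contact_force: [-0.6, -0.4, 0.2]
width: 0.0338
gripper_force: 0.0
[ 0.49581777 -0.1758017   0.05928535] -56.45341919188134
[ 0.0003339  -0.00076998  0.03928475]
```

```bash
python3 -m handwheel '[[[0,0,9],[0,0,0],0.2],[[0,0,9],[0,0,0],0.2],[[0,0,9],[0,0,0],0.2],[[0,0,8],[0,0,0],0.2],[[0,0,0],[0,0,0],0.6],[[0,0,0],[0,0,0],0.6],[[0,0,0],[0,0,0],0.6],[[0.5,10.5,0],[0,0,-1],0.6],[[0.5,10.5,0],[0,0,-1],0.6],[[0,0,0],[0,0,0],0.6]]' 20
python3 - <<'E'
from model import *
c=wcam(); im=vision.get_image('wrist')
cv2.imwrite('pics/w5.png',cv2.resize(im,(800,600),interpolation=cv2.INTER_CUBIC)); T=pose();print(T[:3,3],yawy(T))
E
```

```text
clock: 7.85
position: [0.5094, -0.1922, 0.0244]
ee_rot: [0.001, 0.923, 0.386, 0.0]
contact_force: [0.2, -0.2, 0.1]
width: 0.0169
gripper_force: 0.0
[ 0.50888145 -0.19182172  0.02429513] -44.64311370841829
```

View pics/w5.png

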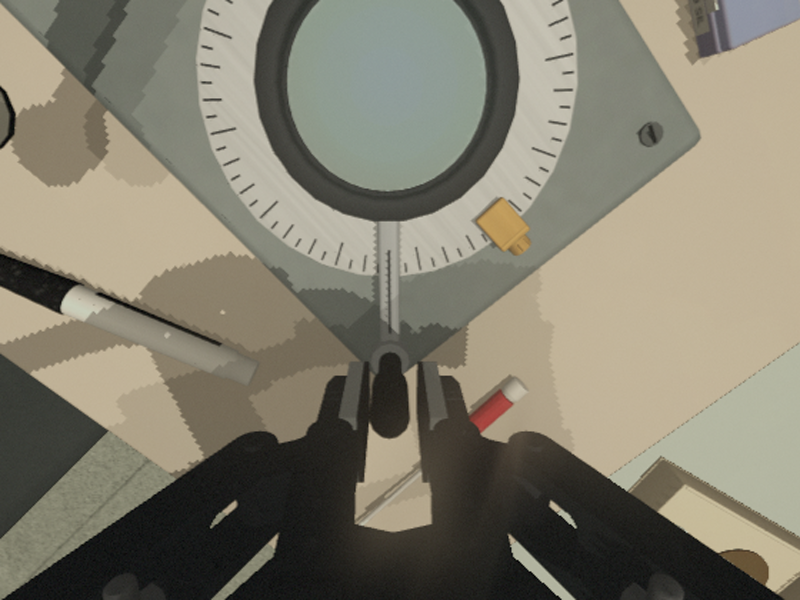

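The peg sits between the pads at (390,400) and the pointer now follows. I carry on round by about 45°.

```bash
python3 -m handwheel '[[[0.5,10.5,0],[0,0,-1],0.6],[[0.5,10.5,0],[0,0,-1],0.6],[[0.5,10.5,0],[0,0,-1],0.6],[[0.5,10.5,0],[0,0,-1],0.6],[[0.5,10.5,0],[0,0,-1],0.6],[[0.5,10.5,0],[0,0,-1],0.6],[[0.5,10.5,0],[0,0,-1],0.6],[[0.2,5,0],[0,0,-0.5],0.6],[[0,0,0],[0,0,0],0.6],[[0,0,0],[0,0,0],0.6]]' 20
python3 - <<'E'
from model import *
import pickle
c=wcam(); pickle.dump(c,open('w6.pkl','wb')); im=vision.get_image('wrist'); cv2.imwrite('pics/w6full.png',im)
cv2.imwrite('pics/w6.png',cv2.resize(im[30:300,140:500],(800,600),interpolation=cv2.INTER_CUBIC)); T=pose();print(T[:3,3],yawy(T))
E
```

```text
clock: 9.15
position: [0.5793, -0.2206, 0.0242]
ee_rot: [0.0, 0.705, 0.71, -0.0]
contact_force: [-0.3, 0.5, -0.5]
width: 0.0168
gripper_force: 0.0
[ 0.57930291 -0.22064853  0.02419265] 0.40780310338142284
```

View pics/w6.png

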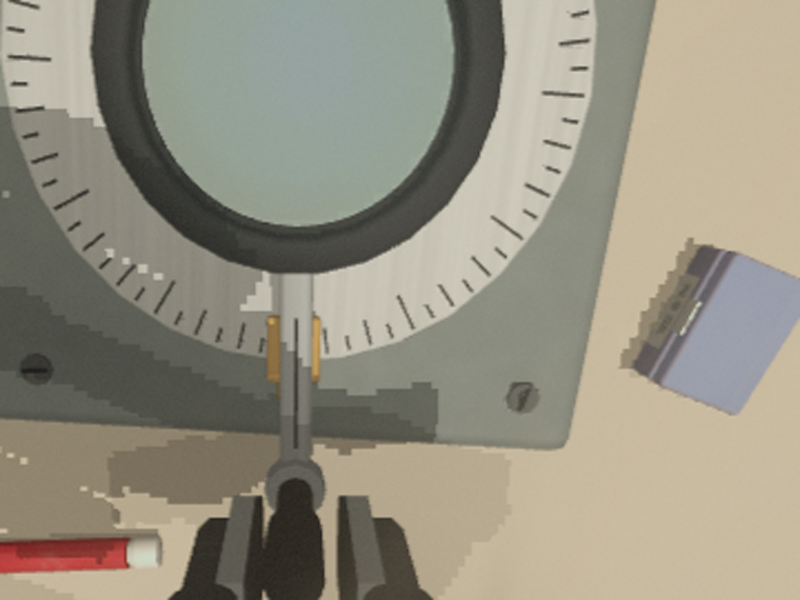

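The pointer at x≈295 is centred on the clip (267–321) to within about 0.5 mm. I open slightly, rise straight up, turn and shut the fingers for the swing arm.

```bash
python3 -m handwheel '[[[0,0,0],[0,0,0],0.3],[[0,0,0],[0,0,0],0.3],[[0,0,-15],[0,0,0],0.3],[[0,0,-25],[0,0,0],0.3],[[0,0,-30],[0,0,0],0.3],[[0,0,-30],[0,0,0],0.3],[[0,0,-30],[0,0,1],0.3],[[0,0,0],[0,0,1],1],[[0,0,0],[0,0,1],1],[[0,0,0],[0,0,1],1],[[0,0,0],[0,0,1],1],[[0,0,0],[0,0,1],1],[[0,0,0],[0,0,1],1],[[0,0,0],[0,0,1],1],[[0,0,0],[0,0,1],1],[[0,0,0],[0,0,1],1],[[0,0,0],[0,0,1],1],[[0,0,0],[0,0,1],1],[[0,0,0],[0,0,1],1],[[0,0,0],[0,0,0],1]]' 20
python3 - <<'E'
from model import *
p=np.load('p2.npy'); p[:2]=.5783,-.1198; p[3]=p[4]=1.622; np.save('p3.npy',p)
T=pose();print(T[:3,3],yawy(T)); s=p[5]
own=np.r_[0,.1]+.06*np.r_[-np.sin(s),-np.cos(s)]+.04*np.r_[-np.cos(s),np.sin(s)]
w=p[:2]+Ro.from_euler('z',p[2]).as_matrix()[:2,:2]@own; print(own,w,np.degrees(p[2]-s))
print((T[:3,:3].T@(np.r_[w,.045]-T[:3,3])*1000).round(1))
im=vision.get_image('wrist');cv2.imwrite('pics/w7.png',im)
c=wcam(); print({k:proj(v,c)[0].round(0) for k,v in pts(p).items() if k in('knob','seat','boss')})
# silhouettes: rough knob centroid (dark) near the prediction
u=proj(pts(p)['knob'],c)[0]; x,y=int(u[0]),int(u[1]); g=cv2.cvtColor(im,cv2.COLOR_BGR2GRAY)
m=np.zeros_like(g); m[max(0,y-35):y+35,max(0,x-35):x+35]=(g[max(0,y-35):y+35,max(0,x-35):x+35]<45)*1
ys,xs=np.nonzero(m); print('dark',len(xs),xs.mean() if len(xs) else 0,ys.mean() if len(ys) else 0,[xs.min(),xs.max(),ys.min(),ys.max()] if len(xs) else 0)
E
```

```text
clock: 11.7
position: [0.5798, -0.2209, 0.1552]
ee_rot: [0.0, 0.994, 0.109, 0.001]
contact_force: [1.0, -0.8, -0.1]
width: 0.0002
gripper_force: 0.0
[ 0.57979567 -0.22087788  0.15516188] -77.46894965249435
[-0.06899605  0.12096532] [0.51761064 0.005539  ] -77.07516671074164
[ -11.7 -234.6  109.9]
{'seat': array([170., 170.]), 'boss': array([ 57., 259.]), 'knob': array([ 12., 291.])}
dark 1283 17.85190958690569 288.0950896336711 [np.int64(0), np.int64(39), np.int64(269), np.int64(308)]
```

```bash
python3 -m handwheel '[[[-1,-26,0],[0,0,0],1],[[-1,-26,0],[0,0,0],1],[[-1,-26,0],[0,0,0],1],[[-1,-26,0],[0,0,0],1],[[-1,-26,0],[0,0,0],1],[[-2,-26,0],[0,0,0],1],[[-2,-26,0],[0,0,0],1],[[-2,-26,0],[0,0,0],1],[[-1,-27,0],[0,0,0],1],[[0,0,0],[0,0,0],1],[[0,0,20],[0,0,0],1],[[0,0,25],[0,0,0],1],[[0,0,25],[0,0,0],1],[[0,0,20],[0,0,0],1],[[0,0,20],[0,0,0],1],[[0,0,0],[0,0,0],1]]' 20
python3 - <<'E'
from model import *
T=pose();print(T[:3,3],yawy(T)); o=np.zeros((600,800,3),np.uint8)
cv2.imwrite('pics/w8.png',vision.get_image('wrist'))
im=vision.get_image('side'); c=cam('side'); u=proj(T[:3,3],c)[0]; x0,y0=int(u[0])-80,int(u[1])-100
a=cv2.resize(im[y0:y0+200,x0:x0+160],(400,500),interpolation=cv2.INTER_CUBIC)
b=cv2.imread('pics/w8.png'); o[:500,:400]=a; o[:300,400:]=cv2.resize(b,(400,300)); cv2.circle(o,(200,250),2,(0,0,255),-1)
cv2.imwrite('pics/fix8.png',o)
E
```

```text
clock: 13.75
position: [0.5157, 0.0061, 0.043]
ee_rot: [-0.0, 0.994, 0.109, -0.002]
contact_force: [-0.4, -0.6, 0.2]
width: 0.0002
gripper_force: 0.0
[0.5157049  0.00613769 0.04295314] -77.51274071488014
```

View pics/fix8.png

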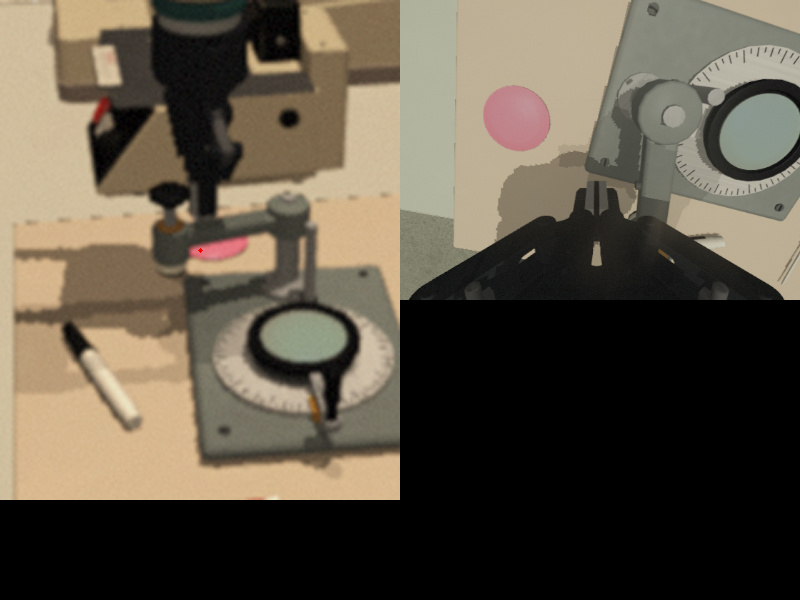

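The fingers are to the left of and behind the bar, at (205,200) in the side crop, with the tip at bar height. The pointer is still on the clip. I lower 5 mm and sweep about the column.

```bash
python3 -m handwheel '[[[0,0,5],[0,0,0],1],[[0,12,0],[0,0,0],1],[[-2.5,6.4,0],[0,0,-1],1],[[-2.5,6.4,0],[0,0,-1],1],[[-2.5,6.4,0],[0,0,-1],1],[[0,0,0],[0,0,0],1]]' 20
python3 - <<'E'
from model import *
p=np.load('p3.npy');T=pose();print(T[:3,3],yawy(T)); c=wcam(); im=vision.get_image('wrist'); cv2.imwrite('pics/w9.png',im)
col=p[:2]+.1*np.r_[-np.sin(p[2]),np.cos(p[2])]; print('col',col,(T[:3,:3].T@(np.r_[col,.04]-T[:3,3])*1000).round(1))
# arm's bearing from the wrist picture: show where the bar centre line should be if pushed
E
```

```text
clock: 14.6
position: [0.5192, -0.0272, 0.0394]
ee_rot: [0.0, 0.965, 0.262, 0.0]
contact_force: [0.4, 0.1, 0.5]
width: 0.0002
gripper_force: 0.0
[ 0.5192108  -0.0271713   0.03944346] -59.650139986947764
col [ 0.5850374  -0.02002722] [60.4 27.1 -0.5]
```

The picture budget is used up, so from here I measure numerically. I find the arm angle by edge matching the bar in the wrist view, validated on the previous frame.

```bash
cat >> model.py <<'E'
def wcam_at(T):
    d=vision.camera_params('wrist'); C=np.linalg.inv(T@d['hand_eye']); return cv2.Rodrigues(C[:3,:3])[0],C[:3,3],d['intrinsics']
def armscore(im,c,p,r=(.022,.05),z=.095,w=.01):
    g=cv2.GaussianBlur(cv2.cvtColor(im,cv2.COLOR_BGR2GRAY),(0,0),1).astype(np.float32)
    gx,gy=cv2.Sobel(g,cv2.CV_32F,1,0),cv2.Sobel(g,cv2.CV_32F,0,1); out=[]
    S=np.arange(-.1,1.5,.01); R2=Ro.from_euler('z',p[2]).as_matrix()[:2,:2]
    for s in S:
        u=np.r_[-np.sin(s),-np.cos(s)]; n=np.r_[np.cos(s),-np.sin(s)]; sc=0
        for e in(-w,w):
            X=[np.r_[p[:2]+R2@(np.r_[0,.1]+a*u+e*n),z] for a in np.linspace(*r,25)]
            q=proj(X,c); t=q[-1]-q[0]; t/=np.linalg.norm(t); m=q.astype(np.float32)
            f=lambda G:cv2.remap(G,m[:,:1],m[:,1:],1).ravel()
            sc+=np.mean(np.minimum(np.abs(f(gx)*-t[1]+f(gy)*t[0]),80))
        out.append(sc)
    o=np.array(out); k=np.argsort(-o); best=[]
    for i in k:
        if all(abs(S[i]-b[0])>.06 for b in best): best.append((round(S[i],3),round(float(o[i]),1)))
        if len(best)==4: break
    return best
E
python3 - <<'E'
from model import *
p=np.load('p3.npy')
T=np.eye(4);T[:3,:3]=Ro.from_quat([.994,.109,-.002,0]).as_matrix();T[:3,3]=.5157,.0061,.043
print('w8',armscore(cv2.imread('pics/w8.png'),wcam_at(T),p))
print('w9',armscore(cv2.imread('pics/w9.png'),wcam(),p))
E
```

```text
w8 [(np.float64(1.31), 90.6), (np.float64(0.76), 82.3), (np.float64(1.38), 67.1), (np.float64(0.57), 61.4)]
w9 [(np.float64(1.04), 114.1), (np.float64(0.76), 58.8), (np.float64(0.58), 54.5), (np.float64(0.87), 54.2)]
```

The arm follows, from 1.31 to 1.04. I continue the sweep.

```bash
python3 -m handwheel '[[[-2.5,6.4,0],[0,0,-1],1],[[-2.5,6.4,0],[0,0,-1],1],[[-2.5,6.4,0],[0,0,-1],1],[[-2.5,6.4,0],[0,0,-1],1],[[-2.5,6.4,0],[0,0,-1],1],[[-2.5,6.4,0],[0,0,-1],1],[[-2.5,6.4,0],[0,0,-1],1],[[-2.5,6.4,0],[0,0,-1],1],[[-1.2,3.2,0],[0,0,-0.5],1],[[0,0,0],[0,0,0],1]]' 20
cat > look.py <<'E'
from model import *
import sys
p=np.load('p3.npy');T=pose();c=wcam(); im=vision.get_image('wrist'); cv2.imwrite(sys.argv[1],im)
col=p[:2]+.1*np.r_[-np.sin(p[2]),np.cos(p[2])]; print(T[:3,3].round(4),yawy(T),'col in tool',(T[:3,:3].T@(np.r_[col,.04]-T[:3,3])*1000).round(1))
print(armscore(im,c,p)); print(readout.get_state()['contact_force'])
E
python3 look.py pics/w10.png
```

```text
clock: 15.9
position: [0.5484, -0.0743, 0.0391]
ee_rot: [0.0, 0.758, 0.652, -0.0]
contact_force: [-1.1, -0.3, -0.0]
width: 0.0
gripper_force: 0.0
[ 0.5484 -0.0743  0.0391] -8.636942957871144 col in tool [59.2 28.1 -0.9]
[(np.float64(0.19), 116.3), (np.float64(0.85), 80.3), (np.float64(0.26), 59.3), (np.float64(0.12), 55.2)]
[ 0.41007584 -0.21420323  0.68354101]
```

```bash
python3 -m handwheel '[[[-1.5,3.2,0],[0,0,-0.5],1],[[-1.3,3.2,0],[0,0,-0.3],1],[[0,2,0],[0,0,0],1],[[0,1,0],[0,0,0],1],[[0,1,0],[0,0,0],1],[[0,0,0],[0,0,0],1]]' 20; python3 look.py pics/w11.png
```

```text
clock: 16.7
position: [0.5566, -0.078, 0.039]
ee_rot: [-0.001, 0.73, 0.684, -0.001]
contact_force: [-4.5, -1.1, 2.8]
width: -0.0003
gripper_force: 2.7
[ 0.5566 -0.078   0.039 ] -3.726838772786788 col in tool [59.7 24.6 -1.1]
[(np.float64(0.05), 124.5), (np.float64(0.82), 81.4), (np.float64(0.12), 60.2), (np.float64(-0.01), 58.8)]
[-4.99863181 -1.05759757  2.4015135 ]
```

```bash
python3 -m handwheel '[[[0,1,0],[0,0,0],1],[[0,1,0],[0,0,0],1],[[0,0,0],[0,0,0],1],[[0,0,0],[0,0,0],1]]' 20; python3 look.py pics/w12.png
```

```text
clock: 17.25
position: [0.5565, -0.0779, 0.039]
ee_rot: [-0.003, 0.73, 0.684, -0.003]
contact_force: [-9.4, -1.7, 6.9]
width: 0.0002
gripper_force: 4.6
[ 0.5565 -0.0779  0.039 ] -3.7188417988923645 col in tool [59.7 24.8 -1.2]
[(np.float64(0.05), 125.1), (np.float64(0.82), 79.5), (np.float64(0.12), 61.5), (np.float64(-0.01), 58.5)]
[-9.72013891 -0.2696734   6.84159634]
```

The force rises with no motion, so the arm is against its stop. I back off, rise, and go where the wrist camera can see the knob and seat for a numeric check.

```bash
python3 -m handwheel '[[[0,-5,0],[0,0,0],1],[[0,-12,0],[0,0,0],1],[[0,-10,-10],[0,0,0],1],[[0,0,-25],[0,0,0],1],[[0,0,-25],[0,0,0],1],[[0,0,-25],[0,0,0],1],[[0,0,-25],[0,0,0],1],[[-20,8,0],[0,0,0],1],[[-25,8,0],[0,0,0],1],[[-25,8,0],[0,0,0],1],[[-25,8,0],[0,0,0],1],[[-15,8,0],[0,0,0],1],[[0,0,0],[0,0,0],1]]' 20; python3 - <<'E'
from model import *
p=np.load('p3.npy');T=pose();c=wcam(); im=vision.get_image('wrist'); cv2.imwrite('pics/w13.png',im)
print(T[:3,3].round(4),yawy(T)); R,t,K=c; Rm=cv2.Rodrigues(R)[0]; o=-Rm.T@np.ravel(t)
def un(u,v,z):
    d=Rm.T@np.linalg.inv(K)@[u,v,1]; return o+d*(z-o[2])/d[2]
p[5]=0; u=proj(pts(p)['knob'],c)[0]; print('pred knob',u,'seat',proj(pts(p)['seat'],c)[0])
g=cv2.cvtColor(im,cv2.COLOR_BGR2GRAY); 
n,L,st,ce=cv2.connectedComponentsWithStats((g<50).astype(np.uint8))
for i in range(1,n):
    if st[i,4]>250: print(st[i],ce[i].round(1),un(*(st[i,:2]+st[i,2:4]/2-.5),.135).round(4))
print(armscore(im,c,p,r=(.022,.075)))
E
```

```text
clock: 18.92
position: [0.5666, -0.19, 0.1486]
ee_rot: [-0.0, 0.73, 0.683, 0.0]
contact_force: [0.7, 0.5, 0.9]
width: -0.0001
gripper_force: 0.0
[ 0.5666 -0.19    0.1486] -3.830138370097975
pred knob [287.41702999 120.77730358] seat [283.41037827 114.69508047]
[  0  27  52  71 885] [21.  62.5] [ 0.4328 -0.078   0.135 ]
[ 75  28  40  54 798] [93.1 54.3] [ 0.4726 -0.0768  0.135 ]
[ 259   93   54   54 1101] [282.4 121.7] [ 0.5772 -0.119   0.135 ]
[ 465  183   95   58 2513] [502.5 213.9] [ 0.7219 -0.1869  0.135 ]
[   13   254   525   166 38951] [271.  372.7] [ 0.5604 -0.2769  0.135 ]
[546 294  14  55 473] [554.5 323.8] [ 0.7672 -0.2765  0.135 ]
[(np.float64(0.02), 99.9), (np.float64(0.09), 47.3), (np.float64(0.46), 47.2), (np.float64(0.31), 40.8)]
```

The knob is at (0.577,-0.119) against a home prediction of (0.578,-0.120), so the arm is home. I go over the knob and descend.

```bash
python3 -m handwheel '[[[24,2,0],[0,0,0],1],[[24,2,0],[0,0,0],1],[[23.5,1.7,0],[0,0,0],1],[[0,0,0],[0,0,0],1],[[0,0,12],[0,0,0],1],[[0,0,10],[0,0,0],1],[[0,0,8],[0,0,0],1],[[0,0,5],[0,0,0],1],[[0,0,4],[0,0,0],1],[[0,0,0],[0,0,0],1]]' 20; for i in 1; do python3 -c "
from model import *
T=pose();print(T[:3,3].round(4),readout.get_state()['contact_force'])"; done
```

```text
clock: 20.23
position: [0.5764, -0.1178, 0.1099]
ee_rot: [-0.0, 0.73, 0.684, -0.0]
contact_force: [0.4, -0.2, 0.3]
width: 0.0
gripper_force: 0.0
[ 0.5764 -0.1178  0.1099] [ 0.4188853  -0.18426747  0.28651704]
```

```bash
python3 -m handwheel '[[[0,0,4],[0,0,0],1],[[0,0,4],[0,0,0],1],[[0,0,0],[0,0,0],1]]' 20; python3 -m handwheel '[[[0,0,4],[0,0,0],1],[[0,0,4],[0,0,0],1],[[0,0,0],[0,0,0],1]]' 20
```

```text
clock: 20.6
position: [0.5762, -0.1176, 0.1017]
ee_rot: [-0.0, 0.73, 0.684, -0.0]
contact_force: [-0.5, -0.4, 0.1]
width: -0.0004
gripper_force: 0.0
clock: 20.98
position: [0.5768, -0.1178, 0.094]
ee_rot: [0.0, 0.73, 0.684, 0.0]
contact_force: [0.1, 0.2, 2.1]
width: 0.0002
gripper_force: 1.0
```

Contact is at TCP z≈0.095. I press on in small steps.

```bash
python3 -m handwheel '[[[0,0,3],[0,0,0],1],[[0,0,3],[0,0,0],1],[[0,0,3],[0,0,0],1],[[0,0,0],[0,0,0],1]]' 20; python3 -m handwheel '[[[0,0,3],[0,0,0],1],[[0,0,3],[0,0,0],1],[[0,0,0],[0,0,0],1]]' 20;  python3 -m handwheel '[[[0,0,2],[0,0,0],1],[[0,0,2],[0,0,0],1],[[0,0,0],[0,0,0],1]]' 20
```

```text
clock: 21.48
position: [0.5768, -0.1178, 0.0854]
ee_rot: [0.0, 0.73, 0.684, 0.0]
contact_force: [-0.8, -0.2, 5.9]
width: -0.0002
gripper_force: 3.1
clock: 21.85
position: [0.5771, -0.1179, 0.0813]
ee_rot: [0.001, 0.73, 0.684, 0.0]
contact_force: [-2.5, 0.9, 13.3]
width: 0.0001
gripper_force: 7.0
clock: 22.22
position: [0.5774, -0.118, 0.0808]
ee_rot: [0.002, 0.73, 0.684, 0.001]
contact_force: [-7.4, 2.6, 31.6]
width: 0.0002
gripper_force: 16.1
```

Hard stop reached, since z no longer drops while the force climbs. I ease to a moderate hold, then check the pointer and arm numerically.

```bash
python3 -m handwheel '[[[0,0,-2.5],[0,0,0],1],[[0,0,0],[0,0,0],1],[[0,0,0],[0,0,0],1],[[0,0,0],[0,0,0],1]]' 20; python3 look.py pics/w14.png; python3 - <<'E'
from model import *
# brightness of clip left/right of the bar in side view unavailable visually; compare side view clip/pointer area with pre-press frame is skipped
s=readout.get_state(); print(s['contact_force'],s['position'],s['clock'])
E
```

```text
clock: 22.72
position: [0.5772, -0.1179, 0.081]
ee_rot: [0.001, 0.73, 0.684, 0.001]
contact_force: [-4.3, 1.1, 19.9]
width: -0.0001
gripper_force: 10.3
[ 0.5772 -0.1179  0.081 ] -3.7270844335721676 col in tool [98.2  1.3 41. ]
[(np.float64(0.04), 125.3), (np.float64(-0.02), 77.7), (np.float64(0.43), 52.5), (np.float64(0.91), 46.6)]
[-4.384951    2.62642711 19.90753839]
[-4.384951    2.62642711 19.90753839] [ 0.57724241 -0.1179017   0.08108556] 22.775
```

```bash
python3 -c "
from rig import manip; print(manip.sign_off())"
```

```text
the job is handed in; nothing more can be done
None
```

The job is handed in at about 23 s: the pointer was centred on the clip when last viewed close up (not re-measured after that), the swing arm is home against its stop, and shut fingertips hold the knob fully down with about 20 N.

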